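Hold the valve spring down for the retaining clip

TASK

Put the brass spring retainer, hub up, over the valve stem on the assembly stand, then press it straight down against the spring with a steady 13 newtons (10 to 16 is fine), so that the clip groove in the stem stands clear above the hub and I can slip the clip in. You are my third hand: keep that pressure on for two seconds or more, never squeeze the spring solid, and finish while your fingers are still holding it down. Leave the dish of clips, the grease tin and the hex key where they are.

Things in the scene. Friction and masses are not known exactly. Their poses are not given: they have to be found in the camera images.
- retainer_mid (a point): Brass spring retainer, loose, about 100 g, standing on the bench hub up. Round: a flange 50 mm in diameter and 11 mm high (hollow below: its outer 5 mm skirt goes round the spring's top), and on it a hub 30 mm in diameter and 20 mm high, 31 mm high in all, with a 12 mm bore right through. This point is on its axis, half-way up: 15.5 mm above the skirt's lower edge and below the hub's top. z is up along the axis, hub end up.
- retainer: The same retainer; origin on its axis at the skirt's lower edge, z up towards the hub. The underside that rests on the spring lies 5 mm above the origin.
- valve_stand: Grey square base plate, 120 mm by 120 mm by 12 mm, fixed to the bench, with an aluminium nest holding a valve: dark hexagon, upright steel stem and a bare steel coil spring 36 mm in outer diameter round the stem. Origin at the centre of the plate's underside, on the stem's axis, z up. The free spring's top is 87 mm above the bench. A clip groove 3.5 mm wide is cut round the stem from 104 to 107.5 mm above the bench.
- stem_tip (a point): Centre of the top end of the valve stem, 122 mm above the bench. The stem is 9 mm in diameter, tapering to 4.4 mm over its top 7 mm. When the retainer merely rests on the free spring, its hub's top is 9 mm below this point and covers the groove.
- spring (a joint): How far the spring's top is pushed down, m: 0 free, 0.020 solid. It pushes back with 3 N when it begins to move, plus 0.8 N per mm (13 N at 12.5 mm). The retainer's own weight does not move it. The groove is clear of the hub from 9 mm.
- clip_dish: Shallow round steel dish, 90 mm in diameter and 16 mm high, with dark horseshoe clips in it; loose. Origin at the centre of its underside.
- grease_tin: Flat round tin with a blue lid, 70 mm in diameter and 31 mm high; loose. Origin at the centre of its underside.
- hex_key: Black hex key, 93 mm by 31 mm, 7 mm thick, lying flat; loose. Origin under its middle.
- stack_row: Six stacks of plated rings on a grey sheet, fixed, left (+y) of the retainer: each about 70 mm wide over the rings' ears and up to 170 mm high, all within 150 mm of this origin, which lies at bench height in their middle. A hand coming from the left must pass above them.
Mind the look-alikes: they are no part of the job. What is meant by the retainer is not pink, and is the smaller of those in its own colour.

How it is judged:
On the way, in this order (a step that is already met when the one before it is completed fails the run):
1. the retainer is threaded over the stem, its hub up (horizontal distance between retainer_mid and stem_tip below 0.005 m and z of retainer_mid in the frame of valve_stand below 0.102 m and angle between retainer's own z axis and vertical below 0.2 rad), for 0.1 s.
2. the retainer is held pressed on the spring in the force band for a second and a half (value of joint spring between 0.0087 and 0.0165 m and contact force between retainer and valve_stand between 9 and 18 N), for 1.5 s.
At the end, for the whole second after the job is handed in: The retainer sits over the stem, hub up, upright within 0.1 rad and centred within 4 mm; the fingers hold it and press it still against the spring, which is down 8.7 to 16.5 mm (10 to 16 N; contact force 9 to 18 N), so that the groove is clear above the hub (all of step 2 and contact force between the fingers and retainer above 4 N and horizontal distance between retainer_mid and stem_tip below 0.004 m and z of retainer_mid in the frame of valve_stand below 0.0895 m and angle between retainer's own z axis and vertical below 0.1 rad and linear speed of retainer below 0.01 m/s); the arm keeps its last pose, push and grip.
It fails at once if the spring is squeezed nearly solid (value of joint spring above 0.019 m).
It fails at once if a bystander is pushed away (distance of any of clip_dish, grease_tin, hex_key from where it was at the start of the episode above 0.02 m).
It also fails if it takes over 45 s, if anything falls off the work surface, if the arm or the gripper's body presses on something with over 40 N, if the wrist force passes 120 N, or if a joint passes its speed limit or range.

ROBOT

A 7-joint arm with a two-finger parallel gripper is mounted at the origin on a cart in front of the work surface, level with it; the furniture and walls round the work are solid. World frame = base frame: x ahead of the robot, y to its left, z up, the work surface at z = 0. Lengths are in m, angles in rad, forces in N, time in s.
With the tool pointing down it reaches from about 0.35 to 0.9 m from the base axis. Payload 8.1 kg.
Tool frame: the origin (TCP) lies at the centre of the arm's flange, where the gripper is bolted on; the fingertips stand 178 mm ahead of it and the grasp point (between the pads) lies 159 mm ahead of it; z points along the fingers, y is the line along which they close (so a half turn about z gives the same grasp; the last joint's range is limited). The gripper opens to 92 mm and grips with 3 to 60 N. Pads are 19 mm wide; open, the fingers measure 130 mm over their backs; the gripper's body (75 mm by 190 mm) begins 47 mm behind the grasp point.
Start: joints at [-1.298, 0.434, 0.025, 1.573, -0.012, 1.134, -0.075], TCP at [0.229, 0.581, 0.405] pointing down, gripper open.
Joint ranges: [-2.62, 2.62], [-0.44, 2.09], [-1.27, 1.32], [0.08, 2.57], [-1.32, 4.46], [0.12, 2], [-2.74, 2.74]. Speed limits (rad/s): [2.22, 2.22, 3.01, 3.01, 3.14, 3.14, 3.14].

INTERFACE

Orientations are given as a rotation vector (axis times angle).
In Python, from cell import arm gives the robot as it stands. The module is installed in compiled form; this text tells all that it offers.
- The arm moves only by the shell command python3 -m inch 'ROWS' [FORCE]. ROWS is text: rows parted by semicolons, each of 5 numbers parted by spaces: the shift along the tool's x, y, z in m, then the turn about the tool's z in rad, then the finger opening in m, from 0 to 0.0918. In form: x y z roll fingers; .... A call has 1 to 5 rows; each row is the pose to reach, as a shift and turn from the pose commanded when the call began, along the tool's axes at that moment; what a row does not reach only later rows make up. A row lasts 1/10 s, in which the tool goes at most 50 mm and 8.59 degrees, less where a joint would pass 70% of its speed; a pose out of reach is approached as far as the arm can. A call with a gripper value outside its range is refused whole. The fingers move at their own pace and stop on an object; FORCE is the grip in N (left out, the last holds). Time passes only in rows, so rows that repeat a pose let the fingers close. It gives the time, the measured TCP pose, the force, the opening and the grip force at its end, in the units of the state.
- arm.observe(): the state, without advancing time (a new reading comes with each control period).
- arm.get_image(name): name is "scene" or "top" or "wrist"; returns the picture (400x640x3 uint8, red, green, blue); there is no depth.
- arm.get_calibration(name): a dict with "intrinsics" (3x3 intrinsics, pixels), "pose" (4x4, takes a point from camera to world coordinates). Camera axes: x right, y up, looking along -z (the intrinsics and any distortion apply to the point x, -y, -z); pixel columns grow to the right and rows downward; lengths in m; the calibration is good to about 2 mm. A picture is of the moment at which its call begins: read the wrist's pose just before it. get_calibration takes no time and is no camera call; for the wrist camera it gives the pose at the moment of the call.
- arm.sign_off(): hands the job in; it is judged then, once.
Trained networks look in the newest picture that a camera, given by its name, has taken for a name from the list of things; names that differ only in an ending like _2 or _b are one class to them, and where a whole thing is asked for, a point or a joint stands for the part that bears it (a point fixed in the world has none). Each returns a list of dicts, best first, with "conf" (0 to 1); they miss things now and then, are a little off and sometimes report something else, mostly with a low value. They report only what shows in the picture. A call takes as long as a camera call. They do not tell look-alikes from the thing itself.
- arm.look_for(camera, query): "point" ([row, column] in pixels, amid what is visible of it).
- arm.silhouettes(camera, query): "region" (400x640 bool, what is visible of it) and "point" ([row, column] in pixels, amid what is visible of it).
- arm.place_of(camera, query): "point" ([row, column] in pixels: a listed point, or the origin of a listed thing).
The state is a dict: "clock": time; "joints": joint angles; "dq": joint speeds; "joint_efforts": joint torques, N m; "position": TCP position; "ee_rot": TCP orientation; "force": force on the tool from outside, world axes, zero at the start; "ft_torque": the same for the moment, N m; "width": opening from 0.0 (shut) to 1.0 (fully open); "gripper_force": force on a finger pad.
Only numpy, scipy, OpenCV 4.12 (cv2) and the standard library are available. Lean on these libraries where they do the work, as an engineer would, in place of code of your own. Each camera call takes 0.05 s, during which the arm holds its last target. There are 200 camera calls.

## Working session

There is one attempt and no reset: what is moved stays moved. The work goes in short steps, Python scripts to look and compute and a shell command to move; the robot and the scene stay as the last step left them, time stands still between calls to the robot, and variables do not carry over. Pictures are saved under pics/ and viewed, at most 10 in all, crops included, and the job is handed in when it is done.

```bash
mkdir -p pics
cat > h.py <<'E'
import numpy as np, cv2
from cell import arm
def pix2w(cam,p,z,cal=None):
    c=cal or arm.get_calibration(cam); K=np.array(c["intrinsics"]); T=np.array(c["pose"])
    u=np.linalg.solve(K,[p[1],p[0],1.]); d=T[:3,:3]@np.array([u[0],-u[1],-u[2]])
    o=T[:3,3]; return o+d*(z-o[2])/d[2]
def save(cam,name):
    im=arm.get_image(cam); cv2.imwrite(f"pics/{name}.png",im[:,:,::-1]); return im
E
python3 - <<'E'
from h import *
s=arm.observe(); print(s)
for c in("scene","top"):
    save(c,c+"0"); print(c,np.round(arm.get_calibration(c)["pose"],3).tolist())
    for q,z in(("retainer_mid",.0155),("stem_tip",.122),("stack_row",0),("clip_dish",0),("grease_tin",0),("hex_key",0)):
        for r in arm.place_of(c,q): print(q,np.round(r["conf"],2),np.round(r["point"],1),np.round(pix2w(c,r["point"],z),4))
E
```

```text
{'clock': 0.0, 'joints': array([-1.29763908,  0.43521865,  0.02501947,  1.57407918, -0.01162828,
        1.13399993, -0.07508251]), 'dq': array([ 9.74308609e-04, -3.37588145e-05,  1.03718806e-03, -1.28429747e-03,
        2.99300963e-04, -2.01485498e-04, -1.42252014e-03]), 'joint_efforts': array([ 1.00992831e-03, -6.67836714e+01,  9.85711589e-01, -3.14462328e+01,
       -6.05970528e-02,  4.29360266e-02,  1.84651581e-04]), 'position': array([0.22932437, 0.58116504, 0.40395491]), 'ee_rot': array([-5.86906341e-01, -3.08612265e+00,  2.43706439e-03]), 'force': array([1.14190181, 0.12741393, 0.27307023]), 'ft_torque': array([ 0.04983294, -0.01218355, -0.03018816]), 'gripper_force': 0.0, 'width': 1.000921147758043}
scene [[0.598, 0.439, -0.67, -0.292], [-0.801, 0.316, -0.508, -0.574], [-0.011, 0.841, 0.541, 0.664], [0.0, 0.0, 0.0, 1.0]]
retainer_mid 0.71 [204.1 363.1] [ 0.5507 -0.0921  0.0155]
retainer_mid 0.54 [207.  324.6] [ 0.4669 -0.0035  0.0155]
stem_tip 0.74 [186.3 401.7] [ 0.5531 -0.2123  0.122 ]
grease_tin 0.42 [167.4 305.5] [0.6569 0.2281 0.    ]
hex_key 0.65 [206.4 328.1] [0.4943 0.0031 0.    ]
hex_key 0.64 [233.7 328.3] [ 0.3819 -0.0797  0.    ]
top [[0.017, 0.981, -0.194, 0.157], [-1.0, 0.018, 0.002, -0.064], [0.006, 0.194, 0.981, 1.538], [0.0, 0.0, 0.0, 1.0]]
retainer_mid 0.73 [188.9 309.5] [ 0.4759 -0.0203  0.0155]
retainer_mid 0.67 [282.3 198.4] [0.1939 0.2949 0.0155]
retainer_mid 0.67 [165.3 335. ] [ 0.5503 -0.0958  0.0155]
stem_tip 0.63 [158.8 381.8] [ 0.5442 -0.2256  0.122 ]
clip_dish 0.62 [158.3 430.6] [ 0.5819 -0.3895  0.    ]
grease_tin 0.93 [135.1 231.3] [0.6447 0.2258 0.    ]
grease_tin 0.15 [190.6 306.3] [ 0.4737 -0.0102  0.    ]
hex_key 0.55 [222.7 330.2] [ 0.3769 -0.0841  0.    ]
```

Run:
```python
import cv2
a=cv2.imread("pics/scene0.png");b=cv2.imread("pics/top0.png")
cv2.imwrite("pics/s1.png",cv2.resize(a[120:280,250:470],(800,582),interpolation=cv2.INTER_CUBIC))
cv2.imwrite("pics/t1.png",cv2.resize(b[90:310,180:470],(790,599),interpolation=cv2.INTER_CUBIC))
```

```text
(no output)
```

View pics/t1.png

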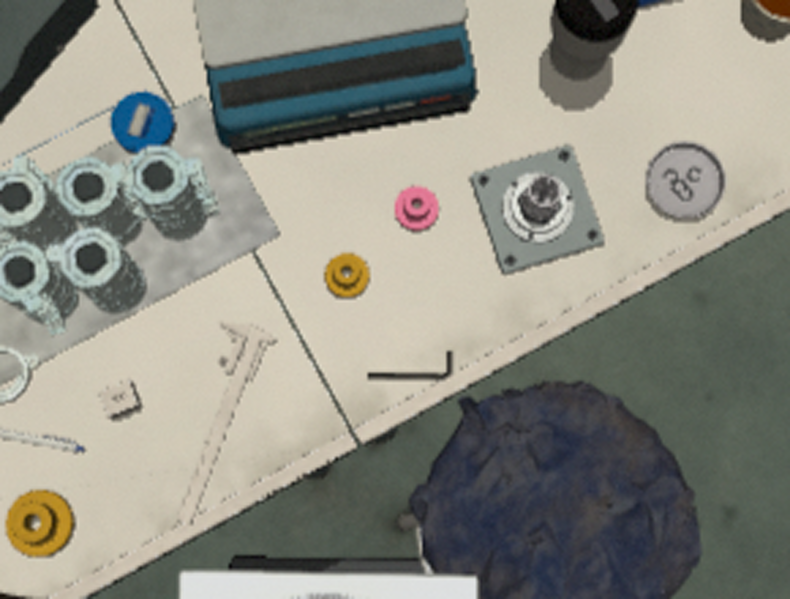

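View pics/s1.png

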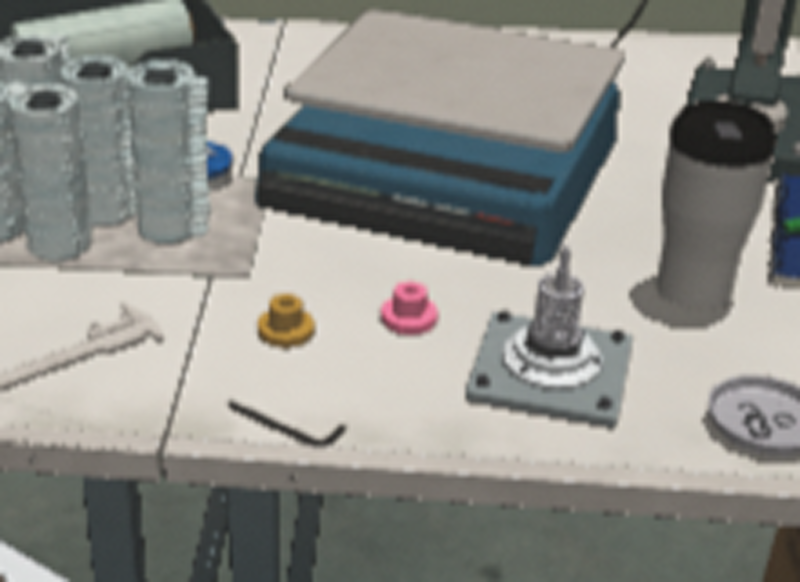

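The picture shows the small brass retainer at top pixel (191,307). The pink one is at (165,335), the big brass decoy at (282,197) and the stand with its stem at (160,380). The target is therefore near (0.472,-0.012) and the stem near (0.548,-0.219).

```bash
cat >> h.py <<'E'
from scipy.spatial.transform import Rotation as Ro
def shift(p):  # world TCP target -> tool shift
    s=arm.observe(); R=Ro.from_rotvec(s["ee_rot"]).as_matrix()
    return np.round(R.T@(np.array(p)-s["position"]),4)
E
python3 - <<'E'
from h import *
s=arm.observe(); print(np.round(Ro.from_rotvec(s["ee_rot"]).as_matrix(),3).tolist()); print(shift([.44,-.012,.404]))
c=np.array(arm.get_calibration("wrist")["pose"]);R=Ro.from_rotvec(s["ee_rot"]).as_matrix()
print(np.round(R.T@(c[:3,3]-s["position"]),3),np.round(R.T@c[:3,:3],2).tolist(),arm.get_calibration("wrist")["intrinsics"])
E
```

```text
[[-0.93, 0.367, 0.0], [0.367, 0.93, 0.0], [0.0, 0.0, -1.0]]
[-0.4137 -0.4746  0.0007]
[0.068 0.001 0.021] [[-0.0, 0.97, 0.26], [1.0, 0.0, -0.0], [-0.0, 0.26, -0.97]] [[314.10402014   0.         318.64146268]
 [  0.         314.10402014 202.22486308]
 [  0.           0.           1.        ]]
```

```bash
python3 -m inch '-0.031 -0.036 0 0 0.0918; -0.062 -0.072 0 0 0.0918; -0.093 -0.107 0 0 0.0918; -0.124 -0.142 0 0 0.0918; -0.155 -0.178 0 0 0.0918'; python3 -m inch '-0.031 -0.036 0 0 0.0918; -0.062 -0.072 0 0 0.0918; -0.093 -0.107 0 0 0.0918; -0.124 -0.142 0 0 0.0918; -0.155 -0.178 0 0 0.0918'; python3 -m inch '-0.031 -0.036 0 -0.1 0.0918; -0.062 -0.072 0 -0.2 0.0918; -0.093 -0.107 0 -0.3 0.0918; -0.104 -0.119 0 -0.376 0.0918;  -0.104 -0.119 0 -0.376 0.0918'
python3 - <<'E'
from h import *
arm.get_image("wrist"); s=arm.observe(); save("wrist","w1")
print(s["clock"],s["position"],s["ee_rot"],s["joints"])
for r in arm.place_of("wrist","retainer_mid"): print(r["conf"],r["point"],pix2w("wrist",r["point"],.0155))
E
```

```text
clock: 1.2
position: [0.3087, 0.3571, 0.4049]
ee_rot: [0.587, 3.086, 0.001]
force: [0.6, 0.2, 0.3]
width: 0.999
gripper_force: 0.0
clock: 1.7
position: [0.3874, 0.1346, 0.4051]
ee_rot: [0.586, 3.086, 0.002]
force: [0.8, -0.1, -0.7]
width: 0.999
gripper_force: 0.0
clock: 2.2
position: [0.4407, -0.0155, 0.4051]
ee_rot: [0.005, 3.14, -0.001]
force: [-0.4, 0.9, 0.2]
width: 0.999
gripper_force: 0.0
2.25 [ 0.44030105 -0.01356971  0.40483475] [ 5.83839753e-03  3.14123786e+00 -9.40715455e-05] [-0.45167045  0.12462955  0.40705989  2.02190614 -0.05822067  1.00556874
  1.55083681]
0.8 [264.3, 259.8] [ 0.55244841 -0.08653885  0.0155    ]
0.64 [205.2, 317.9] [ 0.47405365 -0.01207981  0.0155    ]
```

View pics/w1.png

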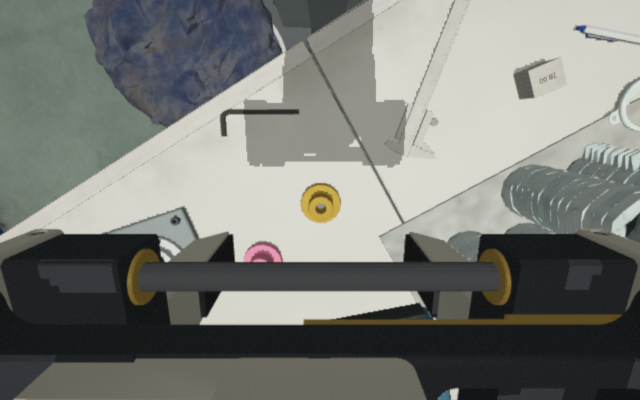

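The picture shows the brass retainer at (203,320), clear of the pink one at (255,263). I'll go lower for a finer fix.

```bash
python3 -m inch '0 0.002 0.045 0 0.0918; 0 0.002 0.09 0 0.0918; 0 0.002 0.12 0 0.0918; 0 0.002 0.12 0 0.0918;0 0.002 0.12 0 0.0918'
python3 - <<'E'
from h import *
s=arm.observe(); im=save("wrist","w2")
print(s["clock"],s["position"],s["ee_rot"])
for r in arm.place_of("wrist","retainer_mid"): print(r["conf"],r["point"],pix2w("wrist",r["point"],.0155),shift([*pix2w("wrist",r["point"],.0155)[:2],.193]))
hsv=cv2.cvtColor(im,cv2.COLOR_RGB2HSV); m=cv2.inRange(hsv,(15,120,60),(32,255,255)); m[245:]=0
n,l,st,ce=cv2.connectedComponentsWithStats(m); i=1+st[1:,4].argmax(); pts=np.argwhere(l==i)[:,::-1].astype(np.int32)
e=cv2.fitEllipse(cv2.convexHull(pts)); print(st[i],e,"flange mid",pix2w("wrist",e[0][::-1],.006))
cv2.imwrite("pics/w2c.png",cv2.resize(im[120:300,220:420,::-1],(660,594)))
E
```

```text
clock: 2.85
position: [0.4402, -0.0096, 0.2852]
ee_rot: [0.001, -3.141, -0.0]
force: [0.1, 0.1, 0.4]
width: 1.003
gripper_force: 0.0
2.85 [ 0.44018207 -0.00957931  0.2851927 ] [ 1.45618060e-03 -3.14066585e+00 -4.39868205e-05]
0.71 [321.1, 232.6] [ 0.55314047 -0.08812905  0.0155    ] [-0.112  -0.0784  0.0935]
0.64 [245.9, 315.4] [ 0.47904029 -0.0121718   0.0155    ] [-0.038  -0.0024  0.0934]
[ 289  211   56   34 1510] ((316.40753173828125, 238.0148468017578), (54.019866943359375, 55.02467727661133), 89.29579162597656) flange mid [ 0.47560444 -0.01136672  0.006     ]
```

View pics/w2c.png

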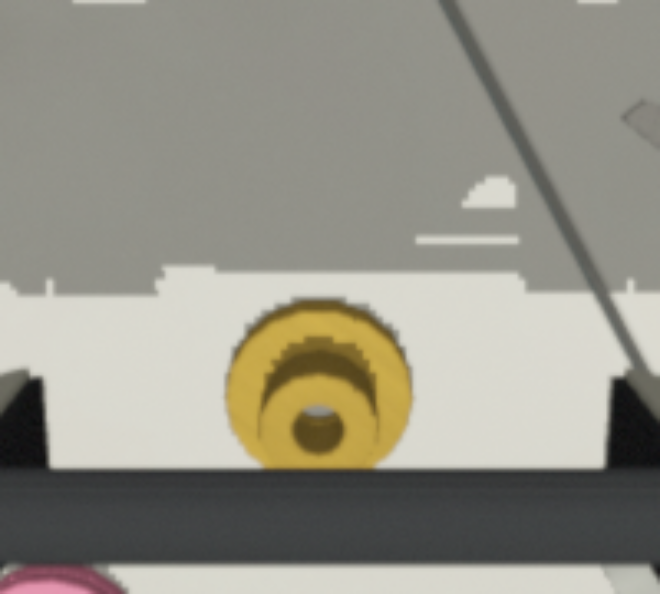

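The picture shows the bore rim centred at about (250,316.5). I'll convert that at hub-top height.

Run:
```python
from h import *
for r in (249,250): print(pix2w("wrist",(r,316.4),.031))
s=arm.observe();c=arm.get_calibration("wrist");K=np.array(c["intrinsics"]);T=np.array(c["pose"])
# expected silhouette of flange top-circle far edge (row ~211-212) at z=.011 & left/right extents
for r in (210.5,212): print("near edge x+.025:",pix2w("wrist",(r,317),.0)[0]+.025,pix2w("wrist",(r,317),.011)[0]+.025)
```

```text
[ 0.47513535 -0.01121397  0.031     ]
[ 0.47600291 -0.01121514  0.031     ]
near edge x+.025: 0.47712210100382596 0.47384107258980246
near edge x+.025: 0.47849999456911196 0.47516172784509947
```

```bash
python3 -m inch '-0.0355 -0.0016 0.02 0 0.0918; -0.0355 -0.0016 0.06 0 0.0918; -0.0355 -0.0016 0.094 0 0.0918; -0.0355 -0.0016 0.094 0 0.0918; -0.0355 -0.0016 0.094 0 0.06'; python3 -m inch '0 0 0 0 0.01; 0 0 0 0 0.01; 0 0 0 0 0.01; 0 0 0 0 0.01; 0 0 0 0 0.01' 40;  python3 -m inch '0 0 0 0 0.01; 0 0 0 0 0.01; 0 0 0 0 0.01' 40
```

```text
clock: 3.45
position: [0.4761, -0.012, 0.1921]
ee_rot: [0.0, 3.141, 0.001]
force: [0.4, 0.5, -0.6]
width: 0.956
gripper_force: 0.0
clock: 3.95
position: [0.4757, -0.012, 0.1911]
ee_rot: [-0.0, 3.141, 0.0]
force: [0.2, 0.1, -0.9]
width: 0.531
gripper_force: 0.0
clock: 4.25
position: [0.4756, -0.012, 0.1907]
ee_rot: [0.0, -3.141, -0.0]
force: [0.1, -0.8, 0.4]
width: 0.31
gripper_force: 40.0
```

```bash
python3 -m inch '0 0 -0.02 0 0.01; 0 0 -0.06 0 0.01; 0 0 -0.1 0 0.01; 0 0 -0.14 0 0.01; -0.01 -0.03 -0.16 0 0.01'; python3 -m inch '0 -0.045 0 0 0.01; 0 -0.09 0 0 0.01; -0.01 -0.13 0 0 0.01; -0.015 -0.165 0 0 0.01; -0.015 -0.17 0 0 0.01'; python3 -m inch '0 0 0 0 0.01; 0 0 0 0 0.01; 0 0 0 0 0.01'
python3 - <<'E'
from h import *
s=arm.observe(); im=save("wrist","w3")
print(s["clock"],s["position"],s["ee_rot"],s["width"])
for r in arm.place_of("wrist","stem_tip"): print(r["conf"],r["point"],pix2w("wrist",r["point"],.122))
for r in arm.place_of("wrist","valve_stand"): print(r["conf"],r["point"],pix2w("wrist",r["point"],0))
save("scene","s3")
for r in arm.place_of("scene","retainer_mid"): print(r["conf"],r["point"])
E
```

```text
clock: 4.75
position: [0.4857, -0.0391, 0.3534]
ee_rot: [-0.009, 3.139, 0.004]
force: [1.5, 0.2, -1.9]
width: 0.308
gripper_force: 40.0
clock: 5.25
position: [0.5001, -0.2168, 0.3508]
ee_rot: [0.009, 3.141, -0.004]
force: [-0.7, -0.4, -2.2]
width: 0.308
gripper_force: 40.0
clock: 5.55
position: [0.5008, -0.2104, 0.3505]
ee_rot: [0.004, -3.141, -0.002]
force: [1.0, 0.8, -1.2]
width: 0.31
gripper_force: 40.0
5.55 [ 0.50076029 -0.21040374  0.35051098] [ 3.60235312e-03 -3.14111534e+00 -1.63437437e-03] 0.3098186536140438
0.65 [58.2, 448.8] [ 0.37666059 -0.08478561  0.        ]
0.64 [177.7, 393.1]
0.5 [201.5, 360.9]
```

View pics/w3.png

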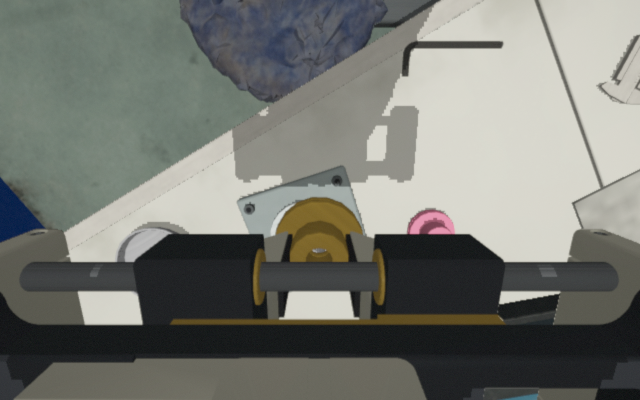

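The retainer is held upright, with its bore at about (252,319), but it hides the stem. I'll shift forward so the stem shows above it in the picture.

```bash
python3 -m inch '-0.04 0 0 0 0.01; -0.08 0 0 0 0.01; -0.085 0 0 0 0.01; -0.085 0 0 0 0.01;  -0.085 0 0 0 0.01'
python3 - <<'E'
from h import *
im=save("wrist","w4"); s=arm.observe()
print(s["clock"],s["position"],s["ee_rot"],s["width"])
for r in arm.place_of("wrist","stem_tip"): print(r["conf"],r["point"],pix2w("wrist",r["point"],.122))
for r in arm.place_of("wrist","valve_stand"): print(r["conf"],r["point"],pix2w("wrist",r["point"],0))
for r in arm.place_of("wrist","retainer_mid"): print(r["conf"],r["point"],pix2w("wrist",r["point"],s["position"][2]-.191+.0155))
cv2.imwrite("pics/w4c.png",cv2.resize(im[80:280,220:420,::-1],(600,600),interpolation=cv2.INTER_CUBIC))
E
```

```text
clock: 6.3
position: [0.5848, -0.2122, 0.3505]
ee_rot: [-0.001, -3.14, 0.0]
force: [-0.2, -0.5, -0.6]
width: 0.311
gripper_force: 40.0
6.35 [ 0.58455122 -0.21234641  0.35063911] [-1.32587911e-03 -3.14059449e+00 -1.65459986e-04] 0.3113914310236443
0.73 [174.8, 305.3] [ 0.55309524 -0.2209008   0.122     ]
0.52 [248.5, 321.8] [ 0.60615736 -0.20979707  0.122     ]
0.66 [188.4, 154.3] [ 0.58929721 -0.38839451  0.        ]
0.65 [155.7, 312.5] [ 0.55452862 -0.21835649  0.        ]
0.85 [249.1, 318.4] [ 0.58405953 -0.21205671  0.17513911]
0.64 [157.2, 445.4] [ 0.53552624 -0.14971241  0.17513911]
```

View pics/w4c.png

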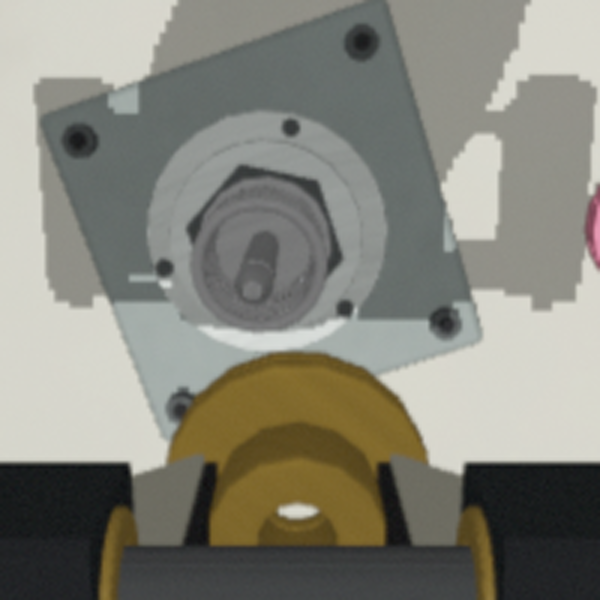

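The stem tip is at about pixel (176.3,304), and the plate's screw holes average (156,309).

Run:
```python
from h import *
s=arm.observe();p=s["position"]; print(p)
print("tip",pix2w("wrist",(176.3,304),.122),pix2w("wrist",(176.3,304.2),.122))
print("holes",pix2w("wrist",(156.1,309.2),.012))
z=p[2]-.191
# retainer far edge of flange: crop row ~352 (bottom edge skirt), top-edge ~362 ; hub sides
for zz,row in((.0,352),(.011,364)): print("ret x",pix2w("wrist",(80+row/3,319.3),z+zz)[0]+.025)
print("ret y hub",pix2w("wrist",(250,319.3),z+.031), "near hub edge x",pix2w("wrist",(80+457/3,319.3),z+.031)[0]+.015)
```

```text
[ 0.58482658 -0.21228213  0.35100411]
tip [ 0.55454564 -0.22170031  0.122     ] [ 0.55454577 -0.2215664   0.122     ]
holes [ 0.55380932 -0.22139616  0.012     ]
ret x 0.584550562804379
ret x 0.5839487721355459
ret y hub [ 0.57764171 -0.21161059  0.19100411] near hub edge x 0.5837028060070575
```

```bash
python3 -m inch '0.015 -0.005 0 0 0.01; 0.03 -0.0096 0 0 0.01; 0.03 -0.0096 0.015 0 0.01; 0.03 -0.0096 0.032 0 0.01; 0.03 -0.0096 0.032 0 0.01' 45; python3 -m inch '0 0 0 0 0.01; 0 0 0 0 0.01; 0 0 0 0 0.01'
python3 - <<'E'
from h import *
im=save("scene","s5"); s=arm.observe()
print(s["clock"],s["position"],s["ee_rot"],s["force"],s["width"])
c=arm.get_calibration("scene");K=np.array(c["intrinsics"]);T=np.array(c["pose"])
def proj(q):
    v=T[:3,:3].T@(np.array(q)-T[:3,3]); v=v*[1,-1,-1]; u=K@v; return u[:2]/u[2]
print(proj([.5542,-.2216,.122]),proj([.5542,-.2216,.127]))
cv2.imwrite("pics/s5c.png",cv2.resize(im[140:240,340:460,::-1],(720,600),interpolation=cv2.INTER_CUBIC))
E
```

```text
clock: 7.0
position: [0.5545, -0.2213, 0.3172]
ee_rot: [-0.0, -3.139, -0.002]
force: [-1.0, 1.0, -1.1]
width: 0.309
gripper_force: 45.0
clock: 7.3
position: [0.5559, -0.2218, 0.3196]
ee_rot: [-0.0, 3.14, -0.001]
force: [-0.1, -0.2, -1.5]
width: 0.308
gripper_force: 45.0
7.35 [ 0.55587732 -0.22172167  0.31945357] [-3.24421345e-04  3.14044169e+00 -4.46708824e-04] [ 0.54228128  0.01001894 -1.23662614] 0.30773276066460514
[404.8736773  187.12972081] [405.06659041 185.60762632]
```

View pics/s5c.png

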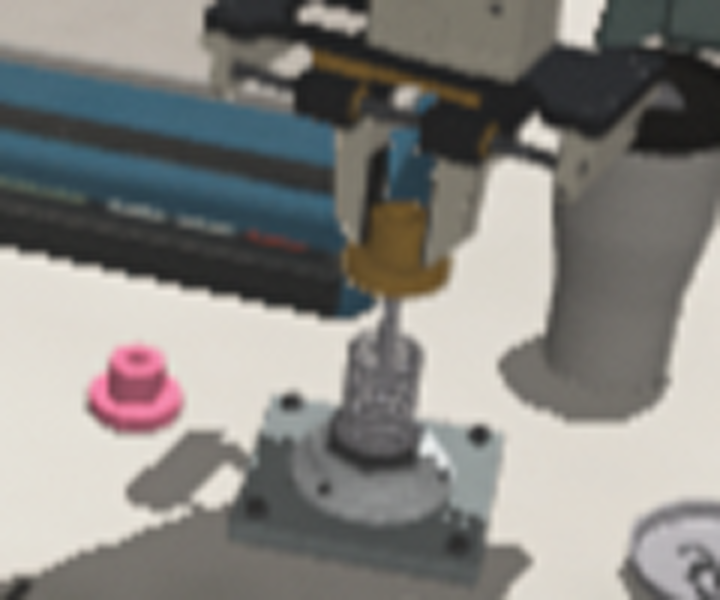

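The retainer hangs centred over the stem: flange axis at crop x≈397, stem line leading to about 396. I'll go down gently.

```bash
python3 -m inch '0.0007 0 0.003 0 0.01; 0.0007 0 0.006 0 0.01; 0.0007 0 0.009 0 0.01; 0.0007 0 0.012 0 0.01; 0.0007 0 0.012 0 0.01'; python3 -m inch '0 0 0.003 0 0.01; 0 0 0.006 0 0.01; 0 0 0.008 0 0.01; 0 0 0.008 0 0.01'
```

```text
clock: 7.85
position: [0.5548, -0.2215, 0.3061]
ee_rot: [0.0, -3.141, -0.0]
force: [0.7, -0.2, -2.0]
width: 0.308
gripper_force: 45.0
clock: 8.25
position: [0.5549, -0.2215, 0.2983]
ee_rot: [0.0, -3.141, -0.0]
force: [0.9, 0.9, -1.0]
width: 0.305
gripper_force: 45.0
```

```bash
python3 -m inch '0 0 0.005 0 0.01; 0 0 0.01 0 0.01; 0 0 0.015 0 0.01; 0 0 0.02 0 0.01; 0 0 0.023 0 0.01'; python3 -m inch '0 0 0 0 0.01; 0 0 0 0 0.01; 0 0 0 0 0.01';  python3 -m inch '0 0 0 0 0.01'
```

```text
clock: 8.75
position: [0.5548, -0.2215, 0.275]
ee_rot: [0.0, -3.141, -0.0]
force: [-0.3, 0.2, -1.2]
width: 0.31
gripper_force: 45.0
clock: 9.05
position: [0.5551, -0.2217, 0.2759]
ee_rot: [-0.0, 3.141, -0.0]
force: [-0.3, -0.0, -1.4]
width: 0.31
gripper_force: 45.0
clock: 9.15
position: [0.5551, -0.2216, 0.276]
ee_rot: [-0.0, 3.141, -0.0]
force: [-0.2, 0.1, -2.5]
width: 0.31
gripper_force: 45.0
```

```bash
python3 -m inch '0 0 0.002 0 0.01; 0 0 0.004 0 0.01; 0 0 0.006 0 0.01; 0 0 0.008 0 0.01; 0 0 0.009 0 0.01'; python3 -m inch '0 0 0 0 0.01; 0 0 0 0 0.01';  python3 -m inch '0 0 0 0 0.01'
```

```text
clock: 9.65
position: [0.5551, -0.2217, 0.2669]
ee_rot: [-0.0, 3.141, 0.0]
force: [-1.3, 0.9, 5.3]
width: 0.308
gripper_force: 45.0
clock: 9.85
position: [0.5551, -0.2217, 0.267]
ee_rot: [-0.0, 3.141, 0.0]
force: [-1.8, 1.0, 5.6]
width: 0.307
gripper_force: 45.0
clock: 9.95
position: [0.5551, -0.2216, 0.267]
ee_rot: [-0.0, 3.141, 0.0]
force: [-1.8, 0.8, 5.4]
width: 0.307
gripper_force: 45.0
```

```bash
python3 -m inch '0.0004 0.0002 0.002 0 0.01; 0.0004 0.0002 0.004 0 0.01; 0.0004 0.0002 0.006 0 0.01; 0.0004 0.0002 0.007 0 0.01; 0.0004 0.0002 0.0073 0 0.01'; python3 -m inch '0 0 0 0 0.01; 0 0 0 0 0.01; 0 0 0 0 0.01';  python3 -m inch '0 0 0 0 0.01'
```

```text
clock: 10.45
position: [0.5549, -0.2216, 0.2602]
ee_rot: [-0.0, 3.14, -0.0]
force: [-1.4, 1.3, 10.9]
width: 0.31
gripper_force: 45.0
clock: 10.75
position: [0.5549, -0.2217, 0.2604]
ee_rot: [-0.0, 3.14, -0.0]
force: [-2.1, 1.7, 10.8]
width: 0.314
gripper_force: 45.0
clock: 10.85
position: [0.5549, -0.2216, 0.2604]
ee_rot: [-0.0, 3.14, -0.0]
force: [-2.7, 1.5, 11.1]
width: 0.312
gripper_force: 45.0
```

```bash
python3 -m inch '0 0 0.0004 0 0.01; 0 0 0.0004 0 0.01; 0 0 0.0004 0 0.01; 0 0 0.0004 0 0.01; 0 0 0.0004 0 0.01'; for i in 1 2 3 4; do python3 -m inch '0 0 0 0 0.01; 0 0 0 0 0.01; 0 0 0 0 0.01; 0 0 0 0 0.01; 0 0 0 0 0.01' | grep -E 'clock|pos|force'; done
python3 - <<'E'
from h import *
im=save("scene","s6")
cv2.imwrite("pics/s6c.png",cv2.resize(im[150:240,350:450,::-1],(660,594),interpolation=cv2.INTER_CUBIC))
E
```

```text
clock: 11.35
position: [0.5549, -0.2216, 0.26]
ee_rot: [-0.0, 3.14, -0.0]
force: [-2.4, 1.4, 11.9]
width: 0.309
gripper_force: 45.0
clock: 11.85
position: [0.5549, -0.2216, 0.26]
force: [-1.6, 1.0, 11.1]
gripper_force: 45.0
clock: 12.35
position: [0.5549, -0.2216, 0.26]
force: [-2.2, 0.4, 11.5]
gripper_force: 45.0
clock: 12.85
position: [0.5549, -0.2217, 0.26]
force: [-2.0, 1.3, 12.6]
gripper_force: 45.0
clock: 13.35
position: [0.5549, -0.2216, 0.26]
force: [-1.5, 1.3, 11.7]
gripper_force: 45.0
```

View pics/s6c.png

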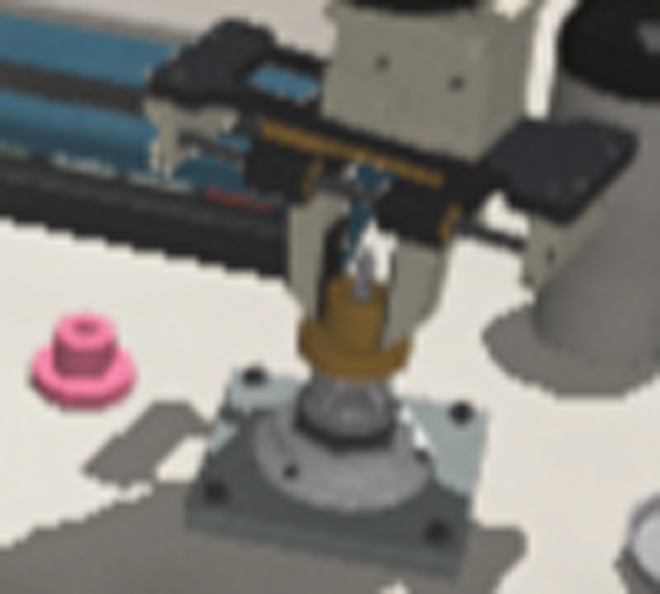

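The retainer is on the stem with the tip showing above the hub, at about crop (365,265). The push is steady at about 13 N, so I'm handing in.

```bash
python3 -c "from cell import arm; print(arm.sign_off())"
```

```text
the job is handed in; nothing more can be done
None
```

The retainer is over the stem, hub up, and the fingers are still holding it down at about 13 N (spring about 13 mm in, which puts the groove clear of the hub), after a hold of over two seconds; the job is handed in, but no verdict came back.

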